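# Clamp a breaker module in the test fixture, three clicks, and hold

### The arm

A 6-joint arm with a two-finger parallel gripper is mounted at the origin on the work surface. World frame = base frame: x ahead of the robot, y to its left, z up, the work surface at z = 0. Lengths are in mm, angles in rad, forces in N, time in s.
With the tool pointing down it reaches from about 400 to 925 mm from the base axis. Payload 12.5 kg.
Tool frame: the origin (TCP) lies at the very end of the fingers, on their centre line; the grasp point (between the pads) lies 19 mm behind it (env.grasp_offset is the distance from the TCP to the grasp point, in mm); z points along the fingers, y is the direction in which the jaws open and shut (so a half turn about z gives the same grasp; the last joint's range is limited). The gripper opens to 95 mm and grips with 3 to 60 N. Pads are 20 mm wide; open, the fingers measure 119 mm over their backs; the gripper's body (75 mm by 180 mm) begins 59 mm behind the grasp point.
Start: joints at [-1.273, 0.491, 1.559, -0, 1.092, -0.106], TCP at [245.596, -574.743, 214.661] pointing down, gripper open.
Joint ranges: [-3.1, 3.1], [-0.84, 2.19], [0.05, 2.79], [-1.13, 4.28], [0.06, 2.93], [-2.69, 2.69]. Speed limits (rad/s): [2.22, 2.22, 2.79, 3.14, 3.14, 3.14].

### API

Orientations are given as [roll, pitch, yaw] about the fixed x, y, z axes, in that order (R = Rz(yaw) Ry(pitch) Rx(roll)).
In Python, from cell import env gives the robot as it stands. The module is installed in compiled form; this text tells all that it offers.
- The arm moves only by the shell command python3 -m pendant 'ROWS'. ROWS is JSON, one flat list of numbers, 5 for each row, row after row: the shift along the tool's x, y, z as a fraction of full scale, then the turn about the tool's z as a fraction of full scale, then the gripper's target within -1 to 1 (shut at 1, half-way at 0, fully open at -1). In form: [x, y, z, turn, grip, x, y, z, turn, grip, ...]. A call has 1 to 10 rows; each row shifts and turns the commanded pose from where the row before left it, along the tool's axes as they then stand; what a row does not reach is not made up. Full scale, the value 1, is 0.4 m for a shift and 180 degrees for a turn. A row lasts 1/8 s, in which the tool goes at most 62.5 mm and 10.7 degrees, less where a joint would pass 70% of its speed; a pose out of reach is approached as far as the arm can. A call with a number of a shift or a turn outside -1 to 1 is refused whole. A call with a gripper value outside its range is refused whole. The fingers move at their own pace and stop on an object; the grip force is fixed at half the most. Time passes only in rows, so rows that do not move let the fingers close. It gives the time, the measured TCP pose, the force and the opening at its end, in the units of the state.
- env.state(): the state, without advancing time (a new reading comes with each control period).
- env.read_camera(name): name is "scene" or "top" or "wrist"; returns the picture (420x560x3 uint8, red, green, blue); there is no depth.
- env.camera_model(name): a dict with "fx", "fy", "cx", "cy" (pixels), "view" (4x4, takes a point from world to camera coordinates); the wrist camera has in their place "tool_from_camera" (4x4, takes a point from camera to tool coordinates, whose origin is the TCP and whose axes are the flange's). Camera axes: x right, y down, z forward; pixel columns grow to the right and rows downward; lengths in mm; the calibration is good to about 2 mm. A picture is of the moment at which its call begins: read the wrist's pose just before it. camera_model takes no time and is no camera call.
- env.job_done(): hands the job in, once; it reports no verdict.
Trained networks look in the newest picture that a camera, given by its name, has taken for a name from the list of things; names that differ only in an ending like _2 or _b are one class to them, and where a whole thing is asked for, a point or a joint stands for the part that bears it (a point fixed in the world has none). Each returns a list of dicts, best first, with "confidence" (0 to 1); they miss things now and then, are a little off and sometimes report something else, mostly with a low value. They report only what shows in the picture. A call takes as long as a camera call. They do not tell look-alikes from the thing itself.
- env.masks_of(thing, camera): "region" (420x560 bool, what is visible of it).
- env.landmark_of(thing, camera): "xyz" ([x, y, z] in mm, in world coordinates, good to about 4 mm: a listed point, or the origin of a listed thing).
The state is a dict: "t": time; "joints": joint angles; "qvel": joint speeds; "tau": joint torques, N m; "eef_pos": TCP position; "tcp_rot": TCP orientation; "ft_force": force on the tool from outside, world axes, zero at the start; "moment": the same for the moment, N m; "opening": opening from 0.0 (shut) to 1.0 (fully open).
Only numpy, scipy, OpenCV 4.12 (cv2) and the standard library are available. Lean on these libraries where they do the work, as an engineer would, in place of code of your own. Each camera call takes 0.05 s, during which the arm holds its last target.

### The job

Put the wide breaker module into the empty nest of the test fixture and let go of it; then take the ratchet lever by its upright handle and swing it away from the robot until you have felt exactly three clicks, never a fourth, so that the contact head presses the module. Finish while still holding the lever there, because its spring drives it back if it is let go; leave the other things on the bench alone.

Things in the scene. Friction and masses are not known exactly. Their poses are not given: they have to be found in the camera images.
- wide_module: Two-pole breaker module, white, loose, 0.17-0.32 kg: 36 mm wide (own x), 85 mm long (own y). Lower part 45 mm high over the full footprint; mid-length a 46 mm long raised part to 68 mm, sides flush with the lower part; black toggle 8 mm above that. Origin: centre of underside. Stands on the bench left of the fixture, twice as wide as the other module. Either way round in the nest is right.
- narrow_module: Bystander: one-pole module of the same shape, only 18 mm wide (own x), 85 mm long, loose. Origin: centre of underside. Leave alone.
- terminal_block: Bystander: grey terminal block, 45 x 60 mm, 42 mm high with three raised ribs, loose. Origin: centre of underside. Leave alone.
- scanner: Bystander: black hand scanner lying on the bench at the right, about 195 mm long (own x, -75 to +118 mm), 70 mm wide, 40 mm high. Leave alone.
- fixture: Test fixture bolted to the bench: aluminium plate 170 mm (x) x 280 mm (y), 12 mm thick; nest on its left half, ratchet lever on its right. Origin: centre of underside. x points away from the robot, y left along the nest, turned up to 0.2 rad either way. Brass contact head between lever and nest.
- nest (a point): Centre of the nest floor (16 mm above the bench): the module's underside centre is here when home against the end stop. Axes as the fixture's. Channel along y, 43 mm wide; black walls 16 mm high over its floor, then lips flaring to 28 mm. Steel end stop (30 mm high) 42.5 mm to +y. The contact head to -y leaves 12-17 mm spare: set the module down about 6 mm to -y; the head pushes it home.
- contact_head: Brass contact head, plate 34 mm wide, 21 to 51 mm above the bench, at the nest's -y end. The lever drives it to +y, 25 mm per rad; it is sprung (0.5 N per mm). Origin 23.5 mm behind its front face, at bench level; with the lever at 0 the face is 59 mm to -y of the nest point. It meets a module that is home at lever 0.66 rad.
- lever_handle: Black upright round post, 18 mm diameter, at the end of the steel lever arm; grip from 40 to 111 mm above the bench, free all round. Origin: on its axis at bench level. Rigid with the lever. Runs on a level arc of 130 mm radius about point lever_pivot, counter-clockwise from above. At lever 0 it lies (-84, -99) mm from the pivot in the fixture's axes, at 0.9 rad (26, -127) mm.
- handle_grip (a point): Point on the handle's axis, 85 mm above the bench, a good height to hold it.
- lever_pivot (a point): The lever's vertical turning axis, at bench level; axes as the fixture's.
- ratchet_lever (a joint): Lever angle, rad: 0 home, grows as the handle swings away from the robot, stop at 1.4. Starts at 0-0.15, free play. Teeth snap past a sprung plunger, felt as a push from 0.1 rad before each: clicks at 0.4, 0.6, 0.8; a fourth at 1.0 is too far. Rest in the notch at 0.9. Clicks do not lock: a spring (0.8 N m/rad, friction 0.2 N m) drives it back; holding takes 3-9 N, a click adds about 3 N.
Mind the look-alikes: they are no part of the job. Leave any brown or orange look-alike of the wide_module alone.

How it is judged (in metres and radians):
On the way, in this order (a step that is already met when the one before it is completed fails the run):
1. the wide module sits in the nest, released (x of wide_module in the frame of nest between -0.006 and 0.006 m and y of wide_module in the frame of nest between -0.02 and 0.004 m and z of wide_module in the frame of nest between -0.003 and 0.004 m and angle between wide_module's own z axis and vertical below 0.08 rad and angle between the y axis of wide_module and the y axis of nest, either way round below 0.15 rad and contact force between the fingers and wide_module below 0.1 N and linear speed of wide_module below 0.02 m/s and value of joint ratchet_lever below 0.3 rad), for 0.2 s.
2. the lever has gone over one click (value of joint ratchet_lever above 0.42 rad and contact force between the fingers and lever_handle above 0.5 N), for 0.02 s.
3. the lever is held at three clicks (value of joint ratchet_lever between 0.82 and 0.98 rad and contact force between the fingers and lever_handle above 1 N), for 0.3 s.
At the end, for the whole second after the job is handed in: Fingers hold the lever handle (over 1 N), lever at rest after its third click, short of the fourth (0.82 to 0.98 rad); the wide module stands flat in the nest within 6 mm sideways and 5 mm lengthways of home, not touched by the fingers, pressed by the contact head with over 0.5 N (all of step 3 and x of wide_module in the frame of nest between -0.006 and 0.006 m and y of wide_module in the frame of nest between -0.005 and 0.004 m and z of wide_module in the frame of nest between -0.003 and 0.004 m and angle between wide_module's own z axis and vertical below 0.08 rad and angle between the y axis of wide_module and the y axis of nest, either way round below 0.15 rad and contact force between the fingers and wide_module below 0.1 N and velocity of joint ratchet_lever between -0.1 and 0.1 rad/s and contact force between contact_head and wide_module above 0.5 N); the arm keeps its last pose, push and grip.
It fails at once if the lever was driven over the fourth click (value of joint ratchet_lever above 1.02 rad).
It fails at once if the narrow module was disturbed (moved over 30 mm) (distance of narrow_module from where it was at the start of the episode above 0.03 m).
It fails at once if the terminal block was disturbed (moved over 30 mm) (distance of terminal_block from where it was at the start of the episode above 0.03 m).
It fails at once if the hand scanner was disturbed (moved over 30 mm) (distance of scanner from where it was at the start of the episode above 0.03 m).
It also fails if it takes over 61 s, if anything falls off the work surface, if the arm or the gripper's body presses on something with over 40 N, if the wrist force passes 120 N, or if a joint passes its speed limit or range.

## Working session

There is one attempt and no reset: what is moved stays moved. The work goes in short steps, Python scripts to look and compute and a shell command to move; the robot and the scene stay as the last step left them, time stands still between calls to the robot, and variables do not carry over. Pictures are saved under pics/ and viewed, and the job is handed in when it is done.

```bash
mkdir -p pics
cat > h.py <<'E'
import numpy as np, cv2
from cell import env
def save(cam,name):
    im=env.read_camera(cam); cv2.imwrite('pics/'+name,cv2.cvtColor(im,cv2.COLOR_RGB2BGR)); return im
E
python3 - <<'E'
from h import *
s=env.state(); print(s)
for c in ['scene','top']:
    save(c,c+'0.png')
    for t in ['wide_module','nest','lever_handle','lever_pivot','fixture','contact_head','handle_grip','narrow_module','terminal_block','scanner']:
        print(c,t,[(np.round(d['xyz']),round(d['confidence'],2)) for d in env.landmark_of(t,c)])
print(env.camera_model('top'),env.camera_model('wrist'))
print(env.state()['t'])
E
```

```text
{'t': 0.0, 'joints': array([-1.27263176e+00,  4.91589849e-01,  1.55945712e+00,  8.97162471e-06,
        1.09170270e+00, -1.05587535e-01]), 'qvel': array([ 2.24134584e-05, -9.35724932e-04, -6.04937981e-04,  2.82938904e-04,
       -7.04863897e-04, -1.31727159e-04]), 'tau': array([ 5.62213809e-04, -6.12648082e+01, -2.58185667e+01,  6.92627463e-02,
        4.82147781e-02, -1.39073031e-04]), 'eef_pos': array([ 245.50154022, -574.49478582,  214.04029111]), 'tcp_rot': array([-3.14044292e+00, -1.29851956e-04,  4.03747888e-01]), 'ft_force': array([-0.03490995, -0.01250814,  1.03617031]), 'moment': array([0.00782487, 0.05537432, 0.02379943]), 'opening': 1.001198801523687}
scene wide_module [(array([381., 375.,  -0.]), 0.88), (array([565., 503.,  -3.]), 0.86), (array([510., 379.,   1.]), 0.85), (array([634., 367.,   1.]), 0.62)]
scene nest [(array([543.,  20.,  16.]), 0.95)]
scene lever_handle [(array([ 424., -210.,    5.]), 0.47)]
scene lever_pivot [(array([ 517., -120.,   -0.]), 0.64)]
scene fixture [(array([533., -61.,  -5.]), 0.75)]
scene contact_head []
scene handle_grip []
scene narrow_mo
[... 965 characters left out ...]
 -1.70429001e-02, -1.32191159e-01,
         5.12305084e+02],
       [ 1.31966136e-01,  1.37183213e-02, -9.91159294e-01,
         1.67487801e+03],
       [ 0.00000000e+00,  0.00000000e+00,  0.00000000e+00,
         1.00000000e+00]])} {'fx': 320.1298239133775, 'fy': 320.1298239133775, 'cx': 280.81460345086725, 'cy': 210.7598153568959, 'tool_from_camera': array([[-5.07934761e-04, -9.68095772e-01, -2.50579965e-01,
         7.04103393e+01],
       [ 9.99999871e-01, -4.99078506e-04, -9.88862102e-05,
         6.74940351e-01],
       [-2.93277525e-05, -2.50579982e-01,  9.68095900e-01,
        -1.70287933e+02],
       [ 0.00000000e+00,  0.00000000e+00,  0.00000000e+00,
         1.00000000e+00]])}
1.1
```

View pics/scene0.png

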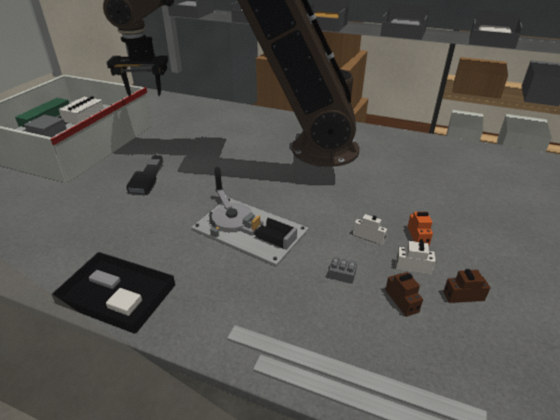

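View pics/top0.png

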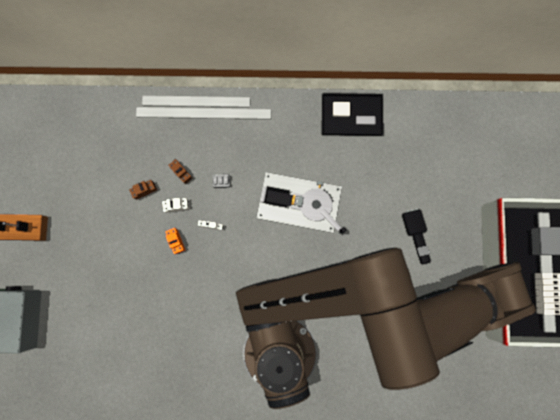

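```bash
cat >> h.py <<'E'
def ray(cam,uv,z,pose=None):
    m=env.camera_model(cam)
    d=np.array([(uv[0]-m['cx'])/m['fx'],(uv[1]-m['cy'])/m['fy'],1.])
    if cam=='wrist':
        from scipy.spatial.transform import Rotation as R
        s=pose or env.state(); Rt=R.from_euler('xyz',s['tcp_rot']).as_matrix()
        T=m['tool_from_camera']; o=Rt@T[:3,3]+s['eef_pos']; d=Rt@T[:3,:3]@d
    else:
        V=m['view']; o=-V[:3,:3].T@V[:3,3]; d=V[:3,:3].T@d
    return o+d*(z-o[2])/d[2]
def proj(cam,X,pose=None):
    m=env.camera_model(cam); X=np.atleast_2d(X).astype(float)
    if cam=='wrist':
        from scipy.spatial.transform import Rotation as R
        s=pose or env.state(); Rt=R.from_euler('xyz',s['tcp_rot']).as_matrix()
        T=m['tool_from_camera']; W=np.eye(4); W[:3,:3]=Rt; W[:3,3]=s['eef_pos']; V=np.linalg.inv(W@T)
    else: V=m['view']
    p=X@V[:3,:3].T+V[:3,3]
    return np.c_[p[:,0]/p[:,2]*m['fx']+m['cx'],p[:,1]/p[:,2]*m['fy']+m['cy']]
E
python3 - <<'E'
from h import *
im=env.read_camera('top')
for t,z in [('wide_module',50),('fixture',12)]:
    for d in env.masks_of(t,'top'):
        r=d['region'].astype(np.uint8)
        c,_=cv2.findContours(r,0,2); c=max(c,key=cv2.contourArea)
        b=cv2.boxPoints(cv2.minAreaRect(c)); P=np.array([ray('top',p,z) for p in b])
        print(t,round(d['confidence'],2),np.round(b).tolist(),np.round(P[:,:2]).tolist())
        for i in range(2):
            e=P[i+1]-P[i]; print(np.linalg.norm(e),np.arctan2(e[1],e[0]))
m=im[160:260,120:380]; cv2.imwrite('pics/topz.png',cv2.cvtColor(cv2.resize(m,None,fx=3,fy=3,interpolation=2),4))
E
python3 -m pendant '[0,0,0,-0.055,-1, 0,0,0,-0.055,-1, 0,0,0,-0.055,-1, 0,0,0,-0.055,-1, 0,0,0,-0.055,-1, 0,0,0,-0.055,-1, 0,0,0,-0.03,-1]'
```

```text
wide_module 0.67 [[164.0, 231.0], [177.0, 226.0], [187.0, 249.0], [174.0, 254.0]] [[413.0, 415.0], [434.0, 369.0], [354.0, 331.0], [333.0, 376.0]]
49.78027961934478 -1.1433987811054622
89.12880620201688 -2.6953769781165304
wide_module 0.66 [[164.0, 198.0], [189.0, 198.0], [189.0, 210.0], [164.0, 210.0]] [[532.0, 419.0], [533.0, 331.0], [490.0, 329.0], [489.0, 417.0]]
88.64378710829018 -1.553794052413735
42.77367250454508 -3.0986310594781603
wide_module 0.55 [[129.0, 187.0], [152.0, 177.0], [157.0, 189.0], [134.0, 200.0]] [[569.0, 547.0], [608.0, 467.0], [563.0, 444.0], [524.0, 524.0]]
88.89066326798512 -1.115888483765663
50.154481891445705 -2.6734944068210797
wide_module 0.54 [[167.0, 165.0], [176.0, 157.0], [194.0, 177.0], [185.0, 185.0]] [[653.0, 414.0], [681.0, 385.0], [609.0, 317.0], [581.0, 346.0]]
40.990711200768544 -0.7977752844698482
98.7752523327581 -2.3857436545248127
fixture 0.81 [[257.0, 217.0], [266.0, 170.0], [354.0, 187.0], [345.0, 234.0]] [[472.0, 92.0], [645.0, 64.0], [589.0, -257.0], [417.0, -225.0]]
175.65898128059266 -0.1631680303906311
325.9844928961049 -1.7459065620494276
t: 2.12
eef_pos: [245.6, -574.7, 214.7]
tcp_rot: [3.142, 0.0, 1.539]
ft_force: [0.5, 1.2, -1.4]
opening: 0.995
```

View pics/topz.png

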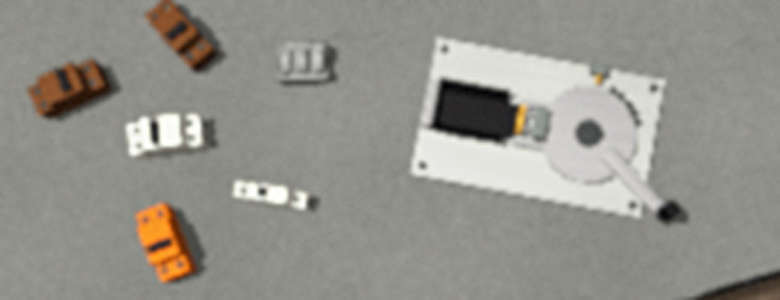

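```bash
python3 -m pendant '[0.1,0.11,0,0,-1, 0.1,0.11,0,0,-1, 0.1,0.11,0,0,-1, 0.1,0.11,0,0,-1, 0.1,0.11,0,0,-1, 0.1,0.11,0,0,-1, 0.12,0,0,0,-1, 0.12,0,0,0,-1, 0.12,0,0,0,-1, 0.12,0,0,0,-1]'; python3 -m pendant '[0.12,0,0,0,-1, 0.12,0,0,0,-1, 0.12,0,0,0,-1, 0.12,0,0,0,-1, 0.12,0,0,0,-1, 0.12,0,0,0,-1, 0.12,0,0,0,-1, 0.12,0,0,0,-1, 0.12,0,0,0,-1, 0.12,0,0,0,-1]'
```

```text
t: 3.38
eef_pos: [524.9, -151.0, 214.7]
tcp_rot: [3.141, 0.0, 1.535]
ft_force: [0.9, 1.4, -0.2]
opening: 1.002
t: 4.62
eef_pos: [542.2, 328.8, 214.7]
tcp_rot: [3.141, 0.0, 1.535]
ft_force: [0.7, 0.0, 1.0]
opening: 1.0
```

Now a look here and one from about 50 mm further on for two views.

```bash
cat > look.py <<'E'
from h import *
import sys,pickle
tag=sys.argv[1]; things=sys.argv[2:]
s=env.state(); im=save('wrist',tag+'.png')
pickle.dump((s,im),open(tag+'.pkl','wb'))
print(np.round(s['eef_pos'],1),np.round(s['tcp_rot'],4),s['t'])
for t in things: print(t,[(np.round(d['xyz'],1).tolist(),round(d['confidence'],2)) for d in env.landmark_of(t,'wrist')])
E
python3 look.py w1 wide_module
python3 -m pendant '[0.1,-0.08,0,0,-1, 0.05,0,0,0,-1, 0,0,0,0,-1]'; python3 look.py w2 wide_module
```

```text
[542.2 328.8 214.7] [3.1413 0.     1.5348] 4.625
wide_module [([630.4, 372.8, -0.4], 0.92), ([510.6, 380.0, 1.6], 0.86), ([567.0, 502.0, -0.4], 0.65), ([381.1, 378.0, -0.1], 0.56)]
t: 5.1
eef_pos: [512.7, 388.8, 214.5]
tcp_rot: [3.141, 0.0, 1.536]
ft_force: [0.4, 0.0, -0.3]
opening: 1.002
[512.7 388.8 214.5] [3.1412e+00 1.0000e-04 1.5362e+00] 5.1
wide_module [([382.1, 379.0, 0.8], 0.94), ([633.5, 371.0, -0.7], 0.88), ([507.8, 381.6, 3.1], 0.79), ([564.8, 503.5, 3.2], 0.66)]
```

View pics/w1.png

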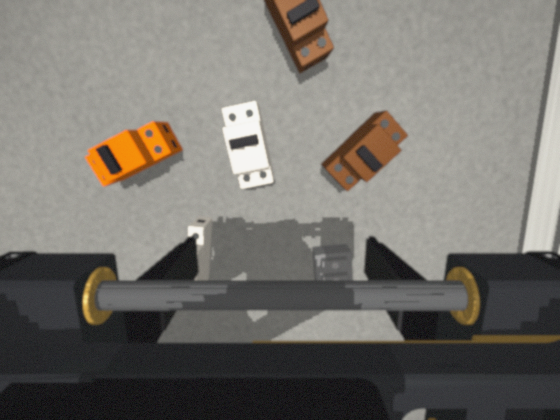

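View pics/w2.png

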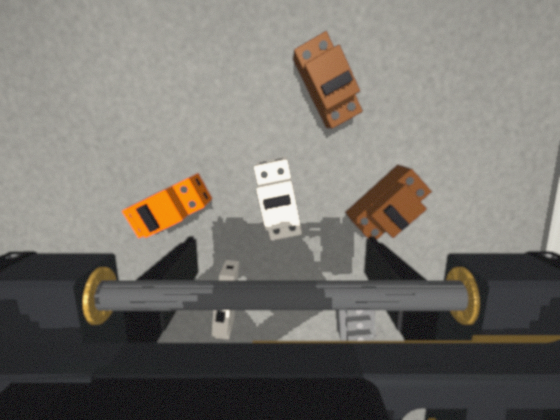

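```bash
cat > fit.py <<'E'
from h import *
import pickle
from scipy.optimize import minimize
from scipy.ndimage import gaussian_filter
def box(x0,x1,y0,y1,z0,z1): return np.array([[x,y,z] for x in(x0,x1) for y in(y0,y1) for z in(z0,z1)],float)
WB=[box(-18,18,-42.5,42.5,0,45),box(-18,18,-23,23,45,68)]
def sil(p,s,boxes,cam='wrist',SS=4):
    c,sn=np.cos(p[2]),np.sin(p[2]); im=np.zeros((420*2,560*2),np.uint8)
    for b in boxes:
        W=b@np.array([[c,sn,0],[-sn,c,0],[0,0,1]])+[p[0],p[1],p[3]]
        q=proj(cam,W,s)*2+0.5
        h=cv2.convexHull(np.round(q*16).astype(np.int32))
        cv2.fillConvexPoly(im,h,255,cv2.LINE_AA,4)
    return cv2.resize(im,(560,420),interpolation=cv2.INTER_AREA)/255.
def fit(views,masks,boxes,p0,usez=True):
    def f(p):
        if not usez: p=np.r_[p[:3],p0[3]]
        return sum(np.abs(sil(p,s,boxes)-m).sum() for s,m in zip(views,masks))
    best=None
    n=4 if usez else 3
    sim=np.vstack([p0[:n]]+[np.array(p0[:n])+d for d in np.diag([6,6,.08,6][:n])])
    r=minimize(f,p0[:n],method='Nelder-Mead',options=dict(initial_simplex=sim,xatol=.02,fatol=.5,maxiter=400))
    return r
E
python3 - <<'E'
from fit import *
V=[];M=[]
for t,ext in [('w1',(210,280,90,200)),('w2',(240,305,150,250))]:
    s,im=pickle.load(open(t+'.pkl','rb'))
    hsv=cv2.cvtColor(im,cv2.COLOR_RGB2HSV)
    m=np.zeros((420,560)); a,b,c,d=ext
    z=((hsv[...,1]<45)&(hsv[...,2]>165)).astype(np.uint8)
    z=z[c:d,a:b]; n,l,st,_=cv2.connectedComponentsWithStats(z); k=1+np.argmax(st[1:,4]); z=(l==k).astype(np.uint8)
    cn,_=cv2.findContours(z,0,2); cv2.drawContours(z,cn,-1,1,-1)
    z=cv2.morphologyEx(z,cv2.MORPH_CLOSE,np.ones((5,5)))
    m[c:d,a:b]=z; print(z.sum()); cv2.imwrite('pics/m_%s.png'%t,(m*255).astype(np.uint8)); V.append(s);M.append(m)
for v,mm in [(V,M),(V[:1],M[:1]),(V[1:],M[1:])]:
  for uz in (True,False):
    r=fit(v,mm,WB,[510,381,0.05,0.],uz); print(uz,r.x,r.fun)
s,im=pickle.load(open('w2.pkl','rb'))
r=fit(V,M,WB,[510,381,0.05,0.],False);p=np.r_[r.x[:3],0]
for i in range(2):
    s,im=pickle.load(open(f'w{i+1}.pkl','rb')); o=im.copy(); o[sil(p,s,WB)>.5,0]=255;o=o[90:260,180:330]
    cv2.imwrite(f'pics/ov{i}.png',cv2.cvtColor(np.hstack([cv2.resize(x,None,fx=2.6,fy=2.6) for x in(o,im[90:260,180:330])]),4))
E
```

```text
4319
4958
True [5.07817884e+02 3.91827523e+02 2.48011732e-01 2.73956338e+01] 2707.141176470588
False [5.04685429e+02 3.88361420e+02 2.55138667e-01] 3097.690196078431
True [5.09267444e+02 3.87541784e+02 2.07562702e-01 3.81601213e+01] 782.4509803921569
False [5.05046000e+02 3.87300577e+02 2.27088585e-01] 1017.1529411764706
True [5.07734467e+02 4.00473189e+02 3.82011221e-01 5.29644559e+01] 1458.2039215686275
False [ 5.14902859e+02  3.90331482e+02 -2.06799857e-02] 2100.0196078431372
```

View pics/ov1.png

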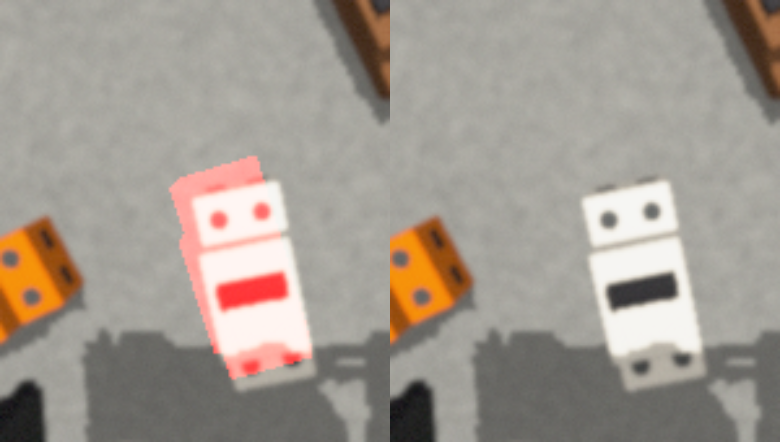

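Run:
```python
from fit import *
s,im=pickle.load(open('w2.pkl','rb'))
C=[(253.8,166.2),(287.7,159.6),(300.8,233.1),(271.5,239.2)]
P=np.array([ray('wrist',c,45,s) for c in C]); print(P.round(1), P.mean(0))
print([np.linalg.norm(P[i]-P[i-1]) for i in range(4)])
V=[];M=[]
for t,ext in [('w1',(210,280,90,200)),('w2',(240,305,150,250))]:
    s,im=pickle.load(open(t+'.pkl','rb'))
    a,b,c,d=ext; g=np.zeros(im.shape[:2],np.uint8)+cv2.GC_BGD; g[c:d,a:b]=cv2.GC_PR_BGD
    g[c:d,a:b][im[c:d,a:b].min(2)>205]=cv2.GC_FGD
    m=(g==1).astype(np.uint8); m=cv2.morphologyEx(m,cv2.MORPH_CLOSE,np.ones((15,15)))
    if t=='w2': cv2.fillPoly(m,[np.round(np.array(C)).astype(int)],1)
    M.append(m.astype(float));V.append(s); print(m.sum())
for v,mm in [(V,M),(V[:1],M[:1]),(V[1:],M[1:])]:
  for uz in (True,False):
    r=fit(v,mm,WB,[510,381,0.15,0.],uz); print(uz,r.x,r.fun)
    if len(v)==2 : p=np.r_[r.x[:3],0]
for i in range(2):
    s,im=pickle.load(open(f'w{i+1}.pkl','rb')); o=im.copy(); o[sil(p,s,WB)>.5,0]=255;o=o[90:260,180:330]
    cv2.imwrite(f'pics/ovb{i}.png',cv2.cvtColor(np.hstack([cv2.resize(x,None,fx=2.6,fy=2.6) for x in(o,im[90:260,180:330])]),4))
```

```text
[[485.7 420.2  45. ]
 [521.7 425.9  45. ]
 [533.9 344.   45. ]
 [500.9 338.   45. ]] [510.58271627 382.02155343  45.        ]
[np.float64(83.66350187863178), np.float64(36.50174222420366), np.float64(82.78442927960937), np.float64(33.548818459655415)]
2957
2650
True [ 5.09798521e+02  3.81343716e+02  1.70588233e-01 -4.19300494e+00] 589.9725490196079
False [5.10198433e+02 3.81942276e+02 1.64262179e-01] 642.6274509803923Traceback (most recent call last):
  File "<stdin>", line 16, in <module>
  File "fit.py", line 22, in fit
    r=minimize(f,p0[:n],method='Nelder-Mead',options=dict(initial_simplex=sim,xatol=.02,fatol=.5,maxiter=400))
    res = _minimize_neldermead(fun, x0, args, callback, bounds=bounds,
                               **options)
    fxc = func(xc)
    fx = function(np.copy(x), *(wrapper_args + args))
  File "fit.py", line 18, in f
    return sum(np.abs(sil(p,s,boxes)-m).sum() for s,m in zip(views,masks))
  File "fit.py", line 18, in <genexpr>
    return sum(np.abs(sil(p,s,boxes)-m).sum() for s,m in zip(views,masks))
                      ~~~^^^^^^^^^^^
  File "fit.py", line 11, in sil
    q=proj(cam,W,s)*2+0.5
      ~~~~^^^^^^^^^
  File "h.py", line 16, in proj
    m=env.camera_model(cam); X=np.atleast_2d(X).astype(float)
ValueError: time passes only in moves, steps and waits
```

```bash
python3 - <<'E'
from h import *
import json
json.dump({c:{k:(v.tolist() if hasattr(v,'tolist') else v) for k,v in env.camera_model(c).items()} for c in('wrist','top','scene')},open('cams.json','w'))
E
sed -i 's/env.camera_model(\(.*\))/CM(\1)/; s/^from cell import env/from cell import env\nimport json\ndef CM(c): return {k:(np.array(v) if isinstance(v,list) else v) for k,v in json.load(open("cams.json"))[c].items()}/' h.py; head -20 h.py
python3 -m pendant '[0,0,0,-0.05,-1, 0,0,0,-0.0137,-1, -0.016,-0.0088,0,0,-1, 0,0,0.12,0,-1, 0,0,0.12,0,-1, 0,0,0.1,0,-1, 0,0,0.06,0,-1, 0,0,0.046,0,-1, 0,0,0,0,-1]'
```

```text
import numpy as np, cv2
from cell import env
import json
def CM(c): return {k:(np.array(v) if isinstance(v,list) else v) for k,v in json.load(open("cams.json"))[c].items()}
def save(cam,name):
    im=env.read_camera(cam); cv2.imwrite('pics/'+name,cv2.cvtColor(im,cv2.COLOR_RGB2BGR)); return im
def ray(cam,uv,z,pose=None):
    m=CM(cam)
    d=np.array([(uv[0]-m['cx'])/m['fx'],(uv[1]-m['cy'])/m['fy'],1.])
    if cam=='wrist':
        from scipy.spatial.transform import Rotation as R
        s=pose or env.state(); Rt=R.from_euler('xyz',s['tcp_rot']).as_matrix()
        T=m['tool_from_camera']; o=Rt@T[:3,3]+s['eef_pos']; d=Rt@T[:3,:3]@d
    else:
        V=m['view']; o=-V[:3,:3].T@V[:3,3]; d=V[:3,:3].T@d
    return o+d*(z-o[2])/d[2]
def proj(cam,X,pose=None):
    m=CM(cam); X=np.atleast_2d(X).astype(float)
    if cam=='wrist':
        from scipy.spatial.transform import Rotation as R
t: 6.32
eef_pos: [509.9, 380.6, 35.4]
tcp_rot: [-3.14, 0.001, 1.734]
ft_force: [0.7, 0.5, 0.2]
opening: 0.998
```

```bash
python3 look.py w3
python3 -m pendant '[0,0,0,0,1, 0,0,0,0,1, 0,0,0,0,1, 0,0,0,0,1, 0,0,0,0,1, 0,0,0,0,1, 0,0,0,0,1, 0,0,0,0,1]'
```

```text
[509.9 380.6  35.4] [-3.1400e+00  8.0000e-04  1.7339e+00] 6.325
t: 7.38
eef_pos: [510.0, 381.3, 36.1]
tcp_rot: [-3.141, 0.0, 1.735]
ft_force: [-0.8, -0.5, -0.1]
opening: 0.379
```

View pics/w3.png

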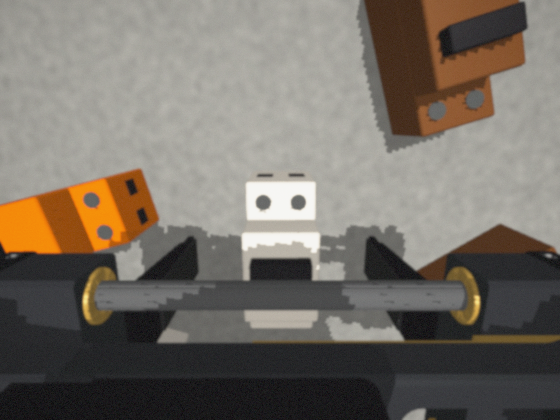

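```bash
python3 -m pendant '[0,0,-0.1,0,1, 0,0,-0.12,0,1, 0,0,-0.12,0,1, 0,0,-0.1,0,1, 0,0,0,0,1]'
python3 look.py w4
python3 - <<'E'
from h import *
import pickle
s,im=pickle.load(open('w3.pkl','rb'))
for uv,z in [((247,181.5),45),((315,181.5),45),((243,236),68),((319,236),68)]:
    P=ray('wrist',uv,z,s); d=P-s['eef_pos']; y=s['tcp_rot'][2]
    print(P.round(1),'tool x',d[:2]@[np.cos(y),np.sin(y)],'tool y',d[:2]@[np.sin(y),-np.cos(y)])
E
```

```text
t: 8.0
eef_pos: [510.8, 381.9, 214.9]
tcp_rot: [3.137, -0.002, 1.735]
ft_force: [0.3, 0.3, -3.4]
opening: 0.376
[510.8 381.9 214.9] [ 3.1369e+00 -1.8000e-03  1.7350e+00] 8.0
[486.4 420.8  45. ] tool x 43.39411069503006 tool y -16.60467463996607
[520.4 426.3  45. ] tool x 43.387550965386396 tool y 17.81887003878547
[489.9 399.9  68. ] tool x 22.233006332531733 tool y -16.594075038591466
[523.9 405.5  68. ] tool x 22.23856457153008 tool y 17.855212481638056
```

View pics/w4.png

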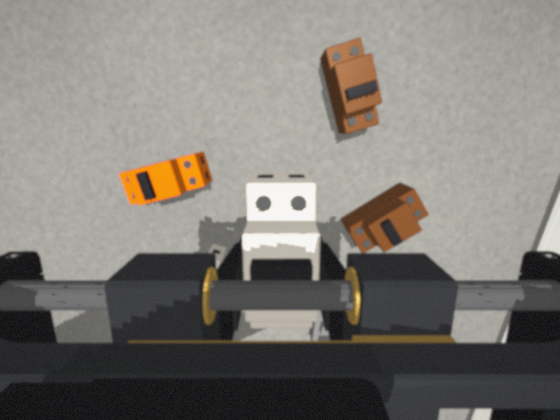

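```bash
python3 -m pendant '[0,0,0,0.052,1, 0,0,0,0.051,1, -0.12,0.025,0,0,1, -0.12,0.025,0,0,1, -0.12,0.025,0,0,1, -0.12,0.025,0,0,1, -0.12,0.025,0,0,1, -0.12,0.025,0,0,1, -0.12,0.025,0,0,1]'; python3 -m pendant '[-0.12,0.025,0,0,1, 0,0,0,0,1, 0,0,0,0,1]'; python3 look.py w5 nest lever_pivot contact_head fixture; python3 -m pendant '[-0.1,0.02,0,0,1, 0,0,0,0,1, 0,0,0,0,1]'; python3 look.py w6 nest lever_pivot contact_head lever_handle fixture
```

```text
t: 9.18
eef_pos: [524.9, 37.0, 210.3]
tcp_rot: [-3.138, 0.0, 1.411]
ft_force: [0.9, -0.4, -2.8]
opening: 0.378
t: 9.55
eef_pos: [527.4, -10.3, 210.8]
tcp_rot: [-3.139, -0.0, 1.411]
ft_force: [-0.3, 0.2, -2.6]
opening: 0.375
[527.4 -10.3 210.8] [-3.1390e+00 -1.0000e-04  1.4106e+00] 9.55
nest [([544.8, 22.2, 18.4], 0.62)]
lever_pivot []
contact_head []
fixture []
t: 10.18
eef_pos: [529.5, -50.7, 212.2]
tcp_rot: [-3.141, -0.0, 1.411]
ft_force: [0.3, 0.1, -2.7]
opening: 0.374
[529.5 -50.7 212.2] [-3.1414e+00 -1.0000e-04  1.4114e+00] 10.175
nest [([545.1, 21.9, 15.6], 0.84)]
lever_pivot []
contact_head []
lever_handle []
fixture []
```

View pics/w5.png

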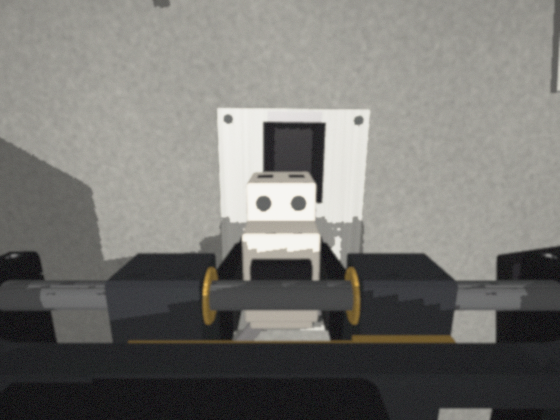

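View pics/w6.png

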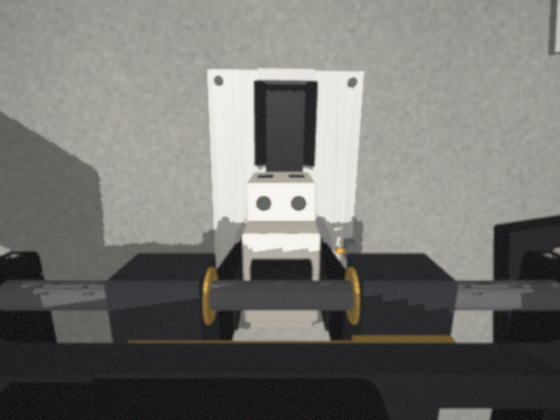

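Run:
```python
import cv2
for t,(a,b,c,d) in dict(w5=(200,390,100,240),w6=(195,385,60,200)).items():
    im=cv2.imread(f'pics/{t}.png')[c:d,a:b]; im=cv2.convertScaleAbs(im,alpha=1.0)
    im=(255*(im/255.)**0.6).astype('uint8')
    cv2.imwrite(f'pics/{t}z.png',cv2.resize(im,None,fx=4,fy=4,interpolation=2))
```

```text
(no output)
```

View pics/w6z.png

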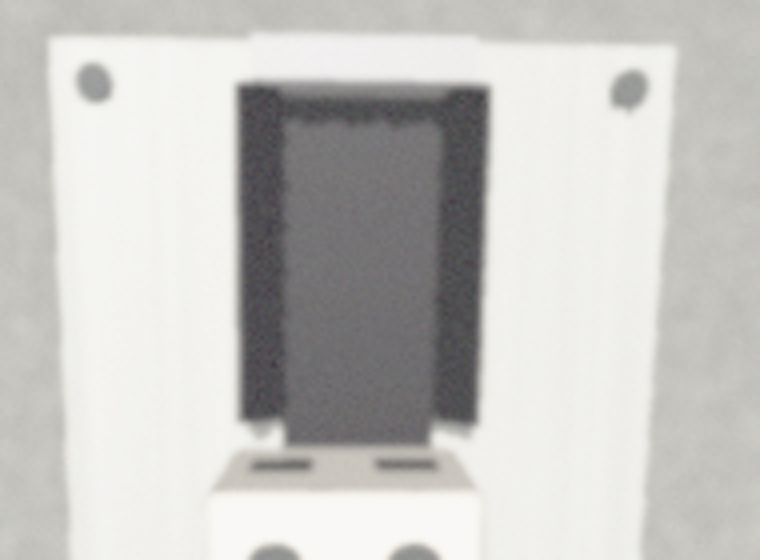

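View pics/w5z.png

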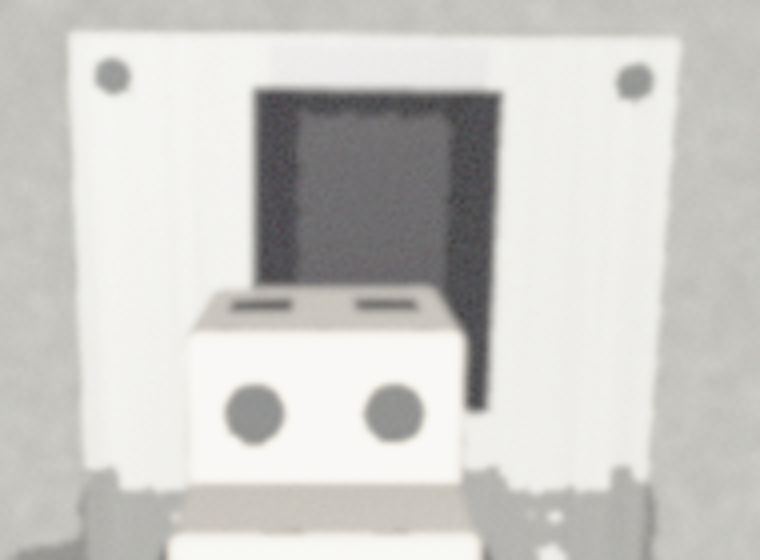

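Run:
```python
from h import *
import pickle
for t,off,pts in [('w6',(195,60),dict(plL=((48,38),12),plR=((676,46),12),hL=((95,83),12),hR=((629,90),12),stL=((250,83),46),stR=((478,87),46),flL1=((283,150),16),flL2=((286,420),16),flR1=((443,150),16),flR2=((431,420),16),lipL=((240,420),44),lipR=((476,424),44),lipLf=((238,86),44),lipRf=((490,88),44))),
  ('w5',(200,100),dict(plL=((68,33),12),plR=((680,40),12),hL=((112,75),12),hR=((635,81),12),stL=((256,90),46),stR=((500,93),46),flL1=((296,130),16),flR1=((450,130),16),flL2=((297,270),16),flR2=((447,270),16)))]:
    s,im=pickle.load(open(t+'.pkl','rb')); P={}
    for k,(uv,z) in pts.items(): P[k]=ray('wrist',((uv[0]+.5)/4-.5+off[0],(uv[1]+.5)/4-.5+off[1]),z,s)
    print(t,{k:v[:2].round(1).tolist() for k,v in P.items()})
    def ang(a,b): d=P[b]-P[a]; return round(np.arctan2(d[1],d[0]),3),round(np.hypot(*d[:2]),1)
    print('yaw x-dir', ang('plL','plR'),ang('hL','hR'),ang('stL','stR'))
    for a,b in (('flL2','flL1'),('flR2','flR1')): print(ang(a,b)[0]-np.pi/2)
    yaw=ang('plL','plR')[0]; yaw=-0.165
    ex=np.array([np.cos(yaw),np.sin(yaw)]); ey=np.array([-np.sin(yaw),np.cos(yaw)])
    print('ey coord of stop',[(P[k][:2]@ey).round(1) for k in('stL','stR')],'plate far',[(P[k][:2]@ey).round(1) for k in('plL','plR')])
    print('ex: plate mid',((P['plL']+P['plR'])[:2]@ex/2).round(1),'holes',((P['hL']+P['hR'])[:2]@ex/2).round(1),'floor',((P['flL1']+P['flR1'])[:2]@ex/2).round(1),((P['flL2']+P['flR2'])[:2]@ex/2).round(1))
    if 'lipL' in P: print('lips',((P['lipL']+P['lipR'])[:2]@ex/2),((P['lipLf']+P['lipRf'])[:2]@ex/2))
    n=np.array([545,22]); print('net nest ex,ey',n@ex,n@ey)
    print('tool ex,ey',s['eef_pos'][:2]@ex,s['eef_pos'][:2]@ey)
```

```text
w6 {'plL': [472.1, 91.0], 'plR': [638.1, 62.2], 'hL': [482.2, 78.0], 'hR': [624.5, 53.2], 'stL': [525.2, 66.4], 'stR': [580.3, 56.6], 'flL1': [529.6, 52.6], 'flL2': [518.0, -19.2], 'flR1': [572.3, 45.7], 'flR2': [558.7, -25.8], 'lipL': [507.8, -14.5], 'lipR': [569.0, -25.4], 'lipLf': [522.0, 66.5], 'lipRf': [583.5, 56.1]}
yaw x-dir (np.float64(-0.172), np.float64(168.5)) (np.float64(-0.172), np.float64(144.5)) (np.float64(-0.176), np.float64(56.0))
-0.15979632679489653
-0.18779632679489655
ey coord of stop [np.float64(151.8), np.float64(151.1)] plate far [np.float64(167.4), np.float64(166.2)]
ex: plate mid 535.0 holes 535.1 floor 535.4 534.7
lips 534.323158604692 535.1684672303784
net nest ex,ey 533.9844523819689 111.21872420743179
tool ex,ey 530.6033480329816 36.997235736745
w5 {'plL': [472.1, 90.9], 'plR': [638.0, 62.1], 'hL': [481.9, 78.1], 'hR': [624.7, 53.3], 'stL': [522.3, 66.9], 'stR': [583.0, 56.3], 'flL1': [529.9, 55.3], 'flR1': [572.0, 48.5], 'flL2': [523.7, 17.1], 'flR2': [565.9, 10.3]}
yaw x-dir (np.float64(-0.172), np.float64(168.3)) (np.float64(-0.172), np.float64(145.0)) (np.float64(-0.173), np.float64(61.6))
-0.15879632679489664
-0.15879632679489664
ey coord of stop [np.float64(151.8), np.float64(151.3)] plate far [np.float64(167.2), np.float64(166.1)]
ex: plate mid 535.0 holes 535.0 floor 534.9 535.1
net nest ex,ey 533.9844523819689 111.21872420743179
tool ex,ey 521.9179232189235 76.48406644448855
```

```bash
python3 -m pendant '[0.083,0.0085,0,0.004,1, 0.083,0,0,0,1, 0,0,0.1,0,1, 0,0,0.1,0,1, 0,0,0.08,0,1, 0,0,0.035,0,1, 0,0,0,0,1, 0,0,0,0,1]'; python3 look.py w7
```

```text
t: 11.48
eef_pos: [544.5, 13.7, 87.3]
tcp_rot: [3.14, -0.0, 1.399]
ft_force: [-0.5, 0.2, -2.2]
opening: 0.379
[544.5  13.7  87.3] [ 3.1398e+00 -1.0000e-04  1.3988e+00] 11.475
```

View pics/w7.png

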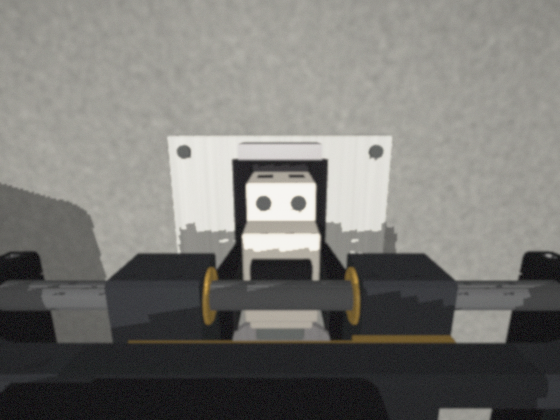

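```bash
python3 -m pendant '[0,0,0.03,0,1, 0,0,0.03,0,1, 0,0,0.02,0,1, 0,0,0,0,1, 0,0,0,0,1]'
```

```text
t: 12.15
eef_pos: [544.0, 13.7, 54.3]
tcp_rot: [3.142, 0.0, 1.399]
ft_force: [0.4, -0.4, -2.6]
opening: 0.372
```

```bash
python3 -m pendant '[0,0,0.004,0,1, 0,0,0,0,1, 0,0,0,0,1]';  python3 -m pendant '[0,0,0.002,0,1, 0,0,0,0,1, 0,0,0,0,1]'
```

```text
t: 12.52
eef_pos: [543.9, 13.7, 52.7]
tcp_rot: [3.141, 0.0, 1.399]
ft_force: [-0.5, -0.7, -2.1]
opening: 0.378
t: 12.9
eef_pos: [544.0, 13.7, 52.1]
tcp_rot: [3.141, 0.0, 1.399]
ft_force: [-1.2, -0.5, 3.8]
opening: 0.38
```

```bash
python3 -m pendant '[0,0,0,0,-0.3, 0,0,0,0,-0.3, 0,0,0,0,-0.3, 0,0,0,0,-0.3]'; python3 look.py w8; python3 -m pendant '[0,0,-0.1,0,-0.3, 0,0,-0.12,0,-0.3, 0,0,-0.12,0,-0.3, -0.1,0,-0.06,0,-0.3, 0,0,0,0,-0.3,0,0,0,0,-0.3]'; python3 look.py w9 nest wide_module contact_head
```

```text
t: 13.4
eef_pos: [543.9, 13.7, 51.8]
tcp_rot: [3.142, 0.0, 1.399]
ft_force: [0.4, 0.2, 0.7]
opening: 0.65
[543.9  13.7  51.8] [3.1415e+00 1.0000e-04 1.3988e+00] 13.4
t: 14.2
eef_pos: [536.8, -25.5, 211.3]
tcp_rot: [-3.141, -0.0, 1.398]
ft_force: [0.2, 0.1, -0.8]
opening: 0.649
[536.8 -25.5 211.3] [-3.1409e+00 -1.0000e-04  1.3982e+00] 14.2
nest []
wide_module [([541.3, 14.4, 16.4], 0.74)]
contact_head [([536.1, -55.2, 2.7], 0.92)]
```

View pics/w9.png

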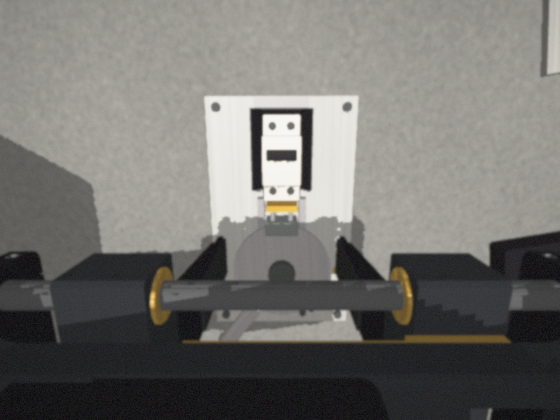

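```bash
python3 -m pendant '[-0.115,-0.017,0,0,-1,-0.115,-0.017,0,0,-1,-0.115,-0.017,0,0,-1,-0.115,-0.017,0,0,-1,-0.115,-0.017,0,0,-1,-0.115,-0.017,0,0,-1,0,0,0,0,-1,0,0,0,0,-1]'; python3 look.py x1 lever_handle handle_grip lever_pivot wide_module;  python3 -m pendant '[-0.1,0.05,0,0,-1,0,0,0,0,-1,0,0,0,0,-1]'; python3 look.py x2 lever_handle handle_grip lever_pivot wide_module contact_head
```

```text
t: 15.4
eef_pos: [449.7, -290.0, 211.4]
tcp_rot: [-3.141, -0.001, 1.399]
ft_force: [0.2, 0.6, -0.3]
opening: 0.998
[ 449.7 -290.   211.4] [-3.1408e+00 -6.0000e-04  1.3987e+00] 15.4
lever_handle [([427.9, -207.1, -0.2], 0.85)]
handle_grip [([424.7, -207.7, 85.7], 0.73)]
lever_pivot [([521.5, -119.4, 5.4], 0.65)]
wide_module []
t: 16.02
eef_pos: [462.3, -332.7, 211.6]
tcp_rot: [-3.141, -0.001, 1.399]
ft_force: [-0.4, -0.2, 0.1]
opening: 1.0
[ 462.3 -332.7  211.6] [-3.1409e+00 -5.0000e-04  1.3990e+00] 16.025
lever_handle [([428.0, -203.7, -1.0], 0.93)]
handle_grip [([423.4, -208.3, 82.7], 0.84)]
lever_pivot []
wide_module []
contact_head []
```

View pics/x1.png

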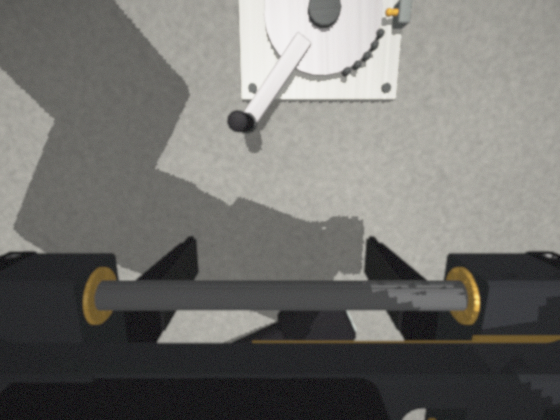

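View pics/x2.png

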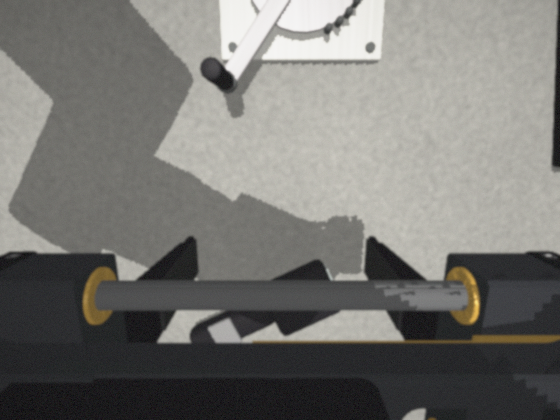

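Run:
```python
import cv2,numpy as np
o=[]
for t,(a,c) in dict(x1=(200,85),x2=(175,35)).items():
    im=cv2.imread(f'pics/{t}.png')[c:c+70,a:a+95]
    im=(255*(im/255.)**0.5).astype('uint8')
    o.append(cv2.resize(im,None,fx=4,fy=4,interpolation=2))
cv2.imwrite('pics/xz.png',np.hstack(o))
```

```text
(no output)
```

View pics/xz.png

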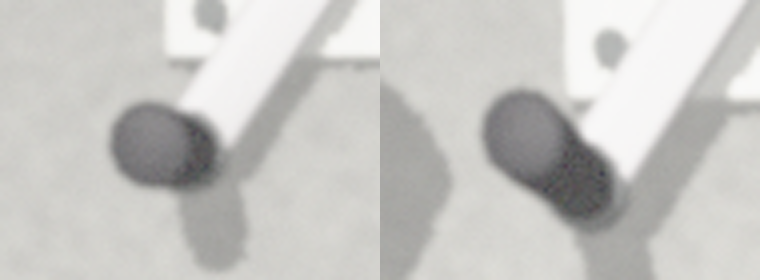

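Run:
```python
from h import *
import pickle
from scipy.optimize import least_squares
S=[pickle.load(open(t+'.pkl','rb'))[0] for t in('x1','x2')]
U=[(237.4,120.7),(210.2,67.7)]
f=lambda X: np.r_[proj('wrist',X,S[0])[0]-U[0],proj('wrist',X,S[1])[0]-U[1]]
r=least_squares(f,[426,-207,111]); print(r.x,r.fun)
for s,u in zip(S,U): print(ray('wrist',u,111,s))
# plate near corners
for u in [(241,99.5),(396,99)]: print('plate',ray('wrist',u,12,S[0]))
for z in (20,30,40): print(z,ray('wrist',(324,10),z,S[0]))
```

```text
[ 428.18736429 -209.76419096  112.03026155] [-0.084979    0.04328404  0.08179423 -0.04163317]
[ 428.13238438 -209.69750372  111.        ]
[ 427.93916453 -209.57447274  111.        ]
plate [ 424.12267018 -184.12648551   12.        ]
plate [ 591.25534005 -212.75829014   12.        ]
20 [ 524.31174357 -115.80030058   20.        ]
30 [ 522.59594924 -118.72617588   30.        ]
40 [ 520.88015491 -121.65205118   40.        ]
```

```bash
python3 -m pendant '[0,0,0,0.0506,-1,0,0,0,0.0506,-1,0,0,0,0.0506,-1,0,0,0,0.0506,-1,0.05,-0.094,0,0,-1,0.05,-0.094,0,0,-1,0.051,-0.094,0,0,-1,0,0,0,0,-1,0,0,0,0,-1]'; python3 look.py x3
```

```text
t: 17.45
eef_pos: [428.6, -210.5, 212.2]
tcp_rot: [3.14, -0.0, 0.763]
ft_force: [-1.1, 0.1, 0.4]
opening: 1.0
[ 428.6 -210.5  212.2] [ 3.1404e+00 -1.0000e-04  7.6340e-01] 17.45
```

View pics/x3.png

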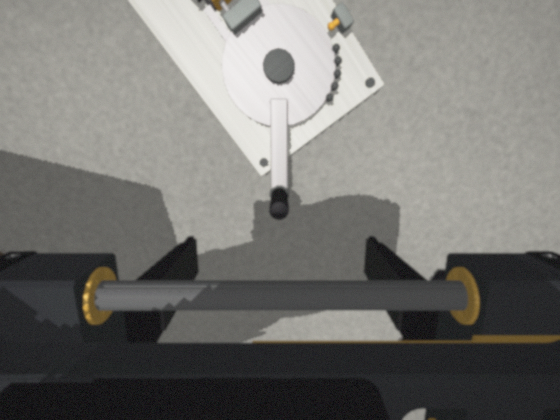

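```bash
python3 -c "
from h import *
import pickle
s=pickle.load(open('x3.pkl','rb'))[0]; print(proj('wrist',[[428,-209.6,111],[428,-209.6,40],[521.5,-120,30]],s))"
python3 -m pendant '[0,0,0.1,0,-1,0,0,0.1,0,-1,0,0,0.1,0,-1,0,0,0.065,0,-1,0,0,0,0,-1]'; python3 look.py x4
```

```text
[[279.01435089 209.91443509]
 [279.31632168 193.77820116]
 [279.05477701  67.0974129 ]]
t: 18.12
eef_pos: [427.6, -210.5, 64.3]
tcp_rot: [-3.138, 0.001, 0.762]
ft_force: [-0.3, 0.3, -0.1]
opening: 0.999
[ 427.6 -210.5   64.3] [-3.1382e+00  8.0000e-04  7.6190e-01] 18.125
```

View pics/x4.png

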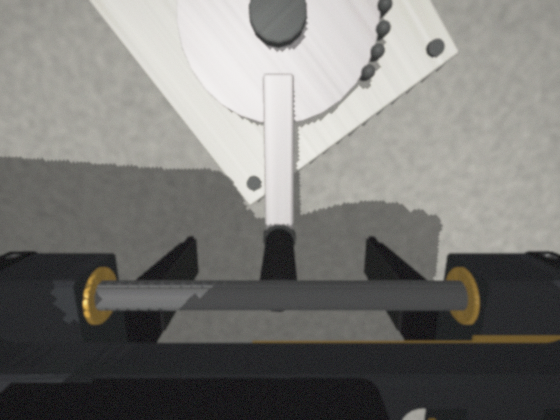

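Well centred. Close on the handle.

```bash
python3 -m pendant '[0,0,0,0,1, 0,0,0,0,1, 0,0,0,0,1, 0,0,0,0,1, 0,0,0,0,1, 0,0,0,0,1, 0,0,0,0,1, 0,0,0,0,1, 0,0,0,0,1]'; python3 look.py x5 lever_pivot
```

```text
t: 19.3
eef_pos: [428.0, -210.1, 65.8]
tcp_rot: [-3.141, 0.0, 0.763]
ft_force: [-0.6, 0.1, -0.1]
opening: 0.185
[ 428.  -210.1   65.8] [-3.1413e+00  2.0000e-04  7.6300e-01] 19.3
lever_pivot [([520.8, -121.2, 2.1], 0.96)]
```

```bash
cat > q.py <<'E'
from h import *
s=env.state();y=-.172
d=s['eef_pos'][:2]-np.array([521.7,-120.5]); ex=np.array([np.cos(y),np.sin(y)]);ey=np.array([-np.sin(y),np.cos(y)])
print('q',round(np.arctan2(d@ey,d@ex)+2.274,3),'r',np.hypot(*d).round(1),'yaw q',round(s['tcp_rot'][2]-np.pi/2+.172-np.pi/2+2.274,3), 'radial/tang force', (s['ft_force'][:2]@(d/np.hypot(*d))).round(1),(s['ft_force'][:2]@(np.array([-d[1],d[0]])/np.hypot(*d))).round(1), 'op',s['opening'].round(3),'t',s['t'], 'z',s['eef_pos'][2].round(1))
E
python3 q.py
python3 -m pendant '[0.0004,0.0163,0,-0.0159,1, 0.0004,0.0163,0,-0.0159,1, 0.0004,0.0163,0,-0.0159,1, 0.0004,0.0163,0,-0.0159,1,0,0,0,0,1]'; python3 q.py
python3 -m pendant '[0.0004,0.0163,0,-0.0159,1, 0.0004,0.0163,0,-0.0159,1, 0,0,0,0,1]'; python3 q.py
```

```text
t: 20.02
eef_pos: [448.2, -227.0, 65.7]
tcp_rot: [3.142, -0.0, 0.962]
ft_force: [1.8, 4.3, 0.3]
opening: 0.184
t: 20.4
eef_pos: [458.9, -233.5, 65.8]
tcp_rot: [-3.141, -0.0, 1.062]
ft_force: [1.3, 6.7, 0.3]
opening: 0.187Traceback (most recent call last):
  File "q.py", line 4, in <module>
    print('q',round(np.arctan2(d@ey,d@ex)+2.274,3),'r',np.hypot(*d).round(1),'yaw q',round(s['tcp_rot'][2]-np.pi/2+.172-np.pi/2+2.274,3), 'radial/tang force', (s['ft_force'][:2]@(d/np.hypot(*d))).round(1),(s['ft_force'][:2]@(np.array([-d[1],d[0]])/np.hypot(*d))).round(1), 'op',s['opening'].round(3),'t',s['t'], 'z',s['eef_pos'][2].round(1))
                                                                                                                                                                                                                                                                                      ^^^^^^^^^^^^^^^^^^
AttributeError: 'float' object has no attribute 'round'
Traceback (most recent call last):
  File "q.py", line 4, in <module>
    print('q',round(np.arctan2(d@ey,d@ex)+2.
[... 715 characters left out ...]
dule>
    print('q',round(np.arctan2(d@ey,d@ex)+2.274,3),'r',np.hypot(*d).round(1),'yaw q',round(s['tcp_rot'][2]-np.pi/2+.172-np.pi/2+2.274,3), 'radial/tang force', (s['ft_force'][:2]@(d/np.hypot(*d))).round(1),(s['ft_force'][:2]@(np.array([-d[1],d[0]])/np.hypot(*d))).round(1), 'op',s['opening'].round(3),'t',s['t'], 'z',s['eef_pos'][2].round(1))
                                                                                                                                                                                                                                                                                      ^^^^^^^^^^^^^^^^^^
AttributeError: 'float' object has no attribute 'round'
```

```bash
sed -i "s/s\['opening'\].round(3)/round(s['opening'],3)/" q.py; python3 q.py
```

```text
q 0.368 r 129.3 yaw q 0.366 radial/tang force -6.5 -2.2 op 0.187 t 20.4 z 65.8
```

```bash
for i in 1 2 3; do :; done
python3 -m pendant '[0.0015,0.0065,0,-0.0064,1, 0,0,0,0,1]'; python3 q.py
python3 -m pendant '[0.001,0.0065,0,-0.0064,1, 0,0,0,0,1]'; python3 q.py
python3 -m pendant '[0.0005,0.0065,0,-0.0064,1, 0,0,0,0,1]'; python3 q.py
python3 -m pendant '[0.0002,0.0065,0,-0.0064,1, 0,0,0,0,1]'; python3 q.py
python3 -m pendant '[0.0002,0.0065,0,-0.0064,1, 0,0,0,0,1]'; python3 q.py
```

```text
t: 20.65
eef_pos: [461.3, -234.7, 65.8]
tcp_rot: [-3.141, 0.0, 1.082]
ft_force: [-3.0, 2.0, 1.6]
opening: 0.182
q 0.389 r 129.2 yaw q 0.387 radial/tang force -0.4 -3.6 op 0.182 t 20.65 z 65.8
t: 20.9
eef_pos: [464.1, -236.0, 65.8]
tcp_rot: [3.141, 0.0, 1.103]
ft_force: [-3.4, -0.8, 0.8]
opening: 0.183
q 0.412 r 129.1 yaw q 0.408 radial/tang force 2.3 -2.7 op 0.183 t 20.9 z 65.8
t: 21.15
eef_pos: [466.5, -237.1, 65.8]
tcp_rot: [3.141, 0.001, 1.123]
ft_force: [-4.1, -3.1, 0.4]
opening: 0.186
q 0.433 r 129.0 yaw q 0.428 radial/tang force 4.6 -2.4 op 0.186 t 21.15 z 65.8
t: 21.4
eef_pos: [468.9, -238.2, 65.8]
tcp_rot: [3.141, 0.001, 1.143]
ft_force: [-3.8, -2.8, 0.9]
opening: 0.186
q 0.454 r 129.0 yaw q 0.448 radial/tang force 4.1 -2.3 op 0.186 t 21.4 z 65.8
t: 21.65
eef_pos: [471.4, -239.3, 65.8]
tcp_rot: [3.141, 0.001, 1.163]
ft_force: [-2.1, -2.5, -0.5]
opening: 0.186
q 0.475 r 129.0 yaw q 0.468 radial/tang force 3.1 -1.0 op 0.186 t 21.65 z 65.8
```

```bash
python3 -m pendant '[0,0.0163,0,-0.0159,1, 0,0,0,0,1]'; python3 q.py
python3 -m pendant '[0,0.0130,0,-0.0127,1, 0,0,0,0,1]'; python3 q.py
python3 -m pendant '[0,0.0065,0,-0.0064,1, 0,0,0,0,1]'; python3 q.py
python3 -m pendant '[0,0.0065,0,-0.0064,1, 0,0,0,0,1]'; python3 q.py
python3 -m pendant '[0,0.0065,0,-0.0064,1, 0,0,0,0,1]'; python3 q.py
python3 -m pendant '[0,0.0065,0,-0.0064,1, 0,0,0,0,1]'; python3 q.py
```

```text
t: 21.9
eef_pos: [477.1, -241.5, 65.8]
tcp_rot: [-3.141, 0.0, 1.214]
ft_force: [-4.4, -1.9, 1.8]
opening: 0.185
q 0.522 r 128.9 yaw q 0.518 radial/tang force 3.3 -3.5 op 0.185 t 21.9 z 65.8
t: 22.15
eef_pos: [482.1, -243.1, 65.8]
tcp_rot: [-3.142, 0.0, 1.253]
ft_force: [-4.4, -0.1, 0.8]
opening: 0.186
q 0.563 r 128.9 yaw q 0.557 radial/tang force 1.5 -4.2 op 0.186 t 22.15 z 65.8
t: 22.4
eef_pos: [484.4, -243.9, 65.8]
tcp_rot: [-3.141, 0.0, 1.273]
ft_force: [-4.3, 0.4, 2.6]
opening: 0.183
q 0.582 r 128.9 yaw q 0.577 radial/tang force 0.8 -4.2 op 0.183 t 22.4 z 65.8
t: 22.65
eef_pos: [487.0, -244.6, 65.8]
tcp_rot: [-3.142, 0.0, 1.293]
ft_force: [-3.3, 2.3, 0.4]
opening: 0.185
q 0.603 r 128.9 yaw q 0.597 radial/tang force -1.3 -3.8 op 0.185 t 22.65 z 65.8
t: 22.9
eef_pos: [489.6, -245.3, 65.8]
tcp_rot: [3.142, -0.0, 1.313]
ft_force: [-3.5, 2.5, 0.2]
opening: 0.182
q 0.623 r 128.8 yaw q 0.617 radial/tang force -1.6 -4.0 op 0.182 t 22.9 z 65.8
t: 23.15
eef_pos: [492.1, -245.9, 65.8]
tcp_rot: [3.141, -0.0, 1.333]
ft_force: [-2.0, 3.1, 0.2]
opening: 0.185
q 0.644 r 128.8 yaw q 0.638 radial/tang force -2.6 -2.6 op 0.185 t 23.15 z 65.8
```

```bash
python3 -m pendant '[0.001,0.0163,0,-0.0159,1, 0,0,0,0,1]'; python3 q.py
python3 -m pendant '[0.0005,0.0163,0,-0.0159,1, 0,0,0,0,1]'; python3 q.py
python3 -m pendant '[0.0005,0.0065,0,-0.0064,1, 0,0,0,0,1]'; python3 q.py
python3 -m pendant '[0.0005,0.0065,0,-0.0064,1, 0,0,0,0,1]'; python3 q.py
python3 -m pendant '[0.0002,0.0065,0,-0.0064,1, 0,0,0,0,1]'; python3 q.py
python3 -m pendant '[0.0002,0.0065,0,-0.0064,1, 0,0,0,0,1]'; python3 q.py
```

```text
t: 23.4
eef_pos: [498.6, -247.2, 65.8]
tcp_rot: [3.141, 0.0, 1.383]
ft_force: [-3.5, 1.9, 1.4]
opening: 0.183
q 0.695 r 128.8 yaw q 0.687 radial/tang force -1.3 -3.8 op 0.183 t 23.4 z 65.8
t: 23.65
eef_pos: [504.6, -248.1, 65.8]
tcp_rot: [-3.141, -0.0, 1.432]
ft_force: [-4.7, 2.2, 1.3]
opening: 0.18
q 0.742 r 128.7 yaw q 0.737 radial/tang force -1.5 -5.0 op 0.18 t 23.65 z 65.8
t: 23.9
eef_pos: [507.1, -248.4, 65.8]
tcp_rot: [-3.141, 0.0, 1.452]
ft_force: [-5.6, 1.0, 0.8]
opening: 0.184
q 0.762 r 128.7 yaw q 0.756 radial/tang force -0.4 -5.7 op 0.184 t 23.9 z 65.8
t: 24.15
eef_pos: [509.8, -248.6, 65.8]
tcp_rot: [-3.141, 0.0, 1.472]
ft_force: [-5.7, -0.6, 0.5]
opening: 0.181
q 0.782 r 128.7 yaw q 0.777 radial/tang force 1.1 -5.7 op 0.181 t 24.15 z 65.8
t: 24.4
eef_pos: [512.4, -248.8, 65.8]
tcp_rot: [-3.141, 0.0, 1.492]
ft_force: [-4.8, 0.8, 0.9]
opening: 0.184
q 0.803 r 128.6 yaw q 0.797 radial/tang force -0.5 -4.8 op 0.184 t 24.4 z 65.8
t: 24.65
eef_pos: [515.0, -248.9, 65.8]
tcp_rot: [-3.141, 0.0, 1.512]
ft_force: [-4.1, -0.3, 0.8]
opening: 0.185
q 0.823 r 128.6 yaw q 0.817 radial/tang force 0.5 -4.1 op 0.185 t 24.65 z 65.8
```

```bash
python3 -m pendant '[0.0003,0.0130,0,-0.0127,1, 0,0,0,0,1]'; python3 q.py
python3 -m pendant '[0.0003,0.0095,0,-0.0093,1, 0,0,0,0,1]'; python3 q.py
python3 -m pendant '[0,0,0,0,1, 0,0,0,0,1,0,0,0,0,1, 0,0,0,0,1]'; python3 q.py
python3 look.py y1 lever_pivot contact_head wide_module nest
python3 - <<'E'
from h import *
save('top','top1.png'); 
for t in ('wide_module','nest','contact_head','lever_handle'): print(t,[(np.round(d['xyz'],1).tolist(),round(d['confidence'],2)) for d in env.landmark_of(t,'top')])
save('scene','scene1.png')
for t in ('wide_module','nest','contact_head','lever_handle'): print(t,[(np.round(d['xyz'],1).tolist(),round(d['confidence'],2)) for d in env.landmark_of(t,'scene')])
for c,(a,b,e,f) in dict(top=(240,380,150,260),scene=(170,330,150,270)).items():
    im=cv2.imread(f'pics/{c}1.png')[e:f,a:b]; cv2.imwrite(f'pics/{c}1z.png',cv2.resize((255*(im/255.)**.6).astype('uint8'),None,fx=4.5,fy=4.5,interpolation=2))
E
```

```text
t: 24.9
eef_pos: [520.5, -249.1, 65.8]
tcp_rot: [3.141, 0.0, 1.552]
ft_force: [-4.8, 0.0, 1.5]
opening: 0.183
q 0.866 r 128.6 yaw q 0.857 radial/tang force 0.0 -4.8 op 0.183 t 24.9 z 65.8
t: 25.15
eef_pos: [524.1, -249.0, 65.8]
tcp_rot: [-3.141, 0.0, 1.582]
ft_force: [-4.6, 0.2, 1.0]
opening: 0.188
q 0.894 r 128.6 yaw q 0.886 radial/tang force -0.3 -4.6 op 0.188 t 25.15 z 65.8
t: 25.65
eef_pos: [524.1, -249.0, 65.8]
tcp_rot: [-3.141, 0.0, 1.582]
ft_force: [-5.3, -0.9, 1.0]
opening: 0.18
q 0.894 r 128.6 yaw q 0.886 radial/tang force 0.8 -5.3 op 0.18 t 25.65 z 65.8
[ 524.1 -249.    65.8] [-3.1414e+00  2.0000e-04  1.5818e+00] 25.65
lever_pivot [([517.8, -119.0, 4.3], 0.64)]
contact_head []
wide_module []
nest []
wide_module [([560.9, 504.1, 0.5], 0.84), ([383.5, 376.9, 1.0], 0.67), ([631.4, 367.2, -3.2], 0.63), ([543.8, 24.6, 12.6], 0.49)]
nest [([545.3, 18.1, 15.5], 0.69)]
contact_head []
lever_handle []
wide_module [([381.2, 376.5, -0.0], 0.84), ([566.2, 503.3, -4.7], 0.79), ([547.4, 19.6, 13.2], 0.68), ([637.4, 366.0, -2.2], 0.64)]
nest [([549.3, 21.8, 14.5], 0.84)]
contact_head []
lever_handle [([519.3, -253.1, 2.9], 0.59)]
```

View pics/y1.png

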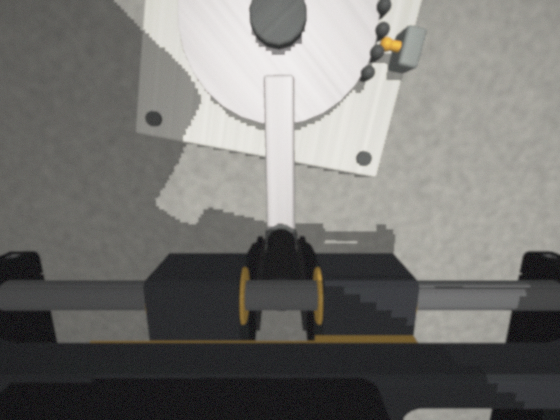

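View pics/top1z.png

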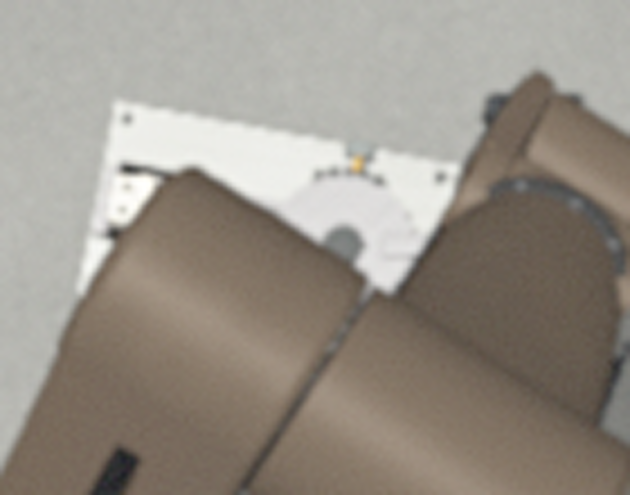

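View pics/scene1z.png

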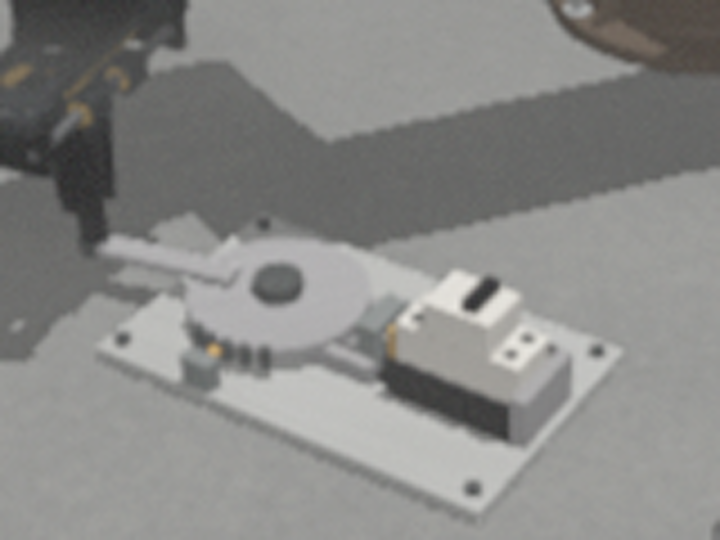

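Run:
```python
import cv2,numpy as np
o=[]
for t,(a,c) in dict(x3=(290,0),x1=(320,0)).items():
    im=cv2.imread(f'pics/{t}.png')[c:c+120,a:a+95]
    o.append(cv2.resize(im,None,fx=4.2,fy=4.2,interpolation=2))
cv2.imwrite('pics/tz.png',np.hstack(o))
```

```text
(no output)
```

View pics/tz.png

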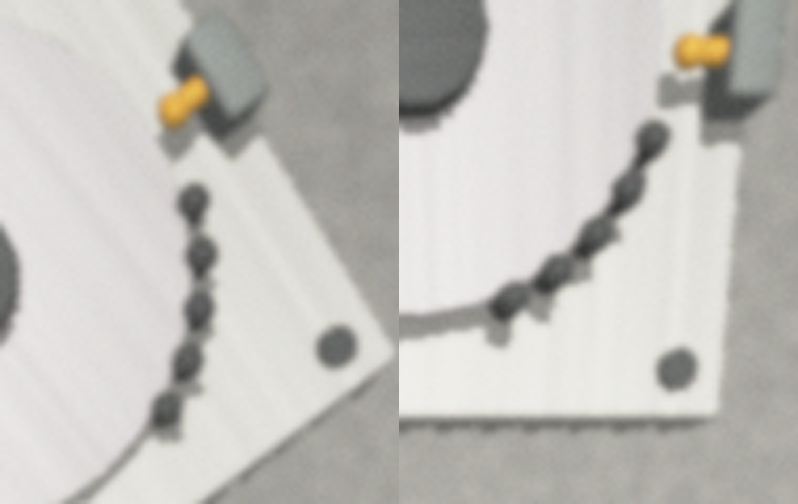

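The lever view shows five teeth, with two left before the plunger, so three have passed. The scene view shows the module flat in the nest with the contact head against it. Handing in.

```bash
python3 q.py; python3 -c "
from cell import env
print(env.job_done())"
```

```text
q 0.894 r 128.6 yaw q 0.886 radial/tang force -0.1 -4.6 op 0.186 t 26.4 z 65.8
the job is handed in; nothing more can be done
None
```

The white wide module is in the nest and released. The ratchet lever is past exactly three clicks and still held by its handle. I handed the job in at 26.4 s; the interface gives no verdict.

**Last checks**
- **Lever angle:** it reads 0.89 rad from both the tool position and the tool yaw. The handle pushes back with about 4.6 N and the fingers are closed on the 18 mm post (opening 0.186).
- **Clicks:** I felt force peaks near 0.4, 0.6 and 0.8 rad. In the wrist picture two of the five teeth are still ahead of the plunger, so three have passed.
- **Module:** the scene picture shows it flat in the nest with the contact head against it.
- **Bystanders:** I touched none of the other things on the bench, but did not measure them again at the end.

**Not confirmed or in disagreement**
- **Module home position:** I could not measure it within 5 mm, because the arm hid much of it. The network estimates (scene and top cameras) differed by several mm: y 19.6 and 24.6 mm against a nest at about 18 to 22 mm.
- **Head pressure:** I did not measure it. I expect about 3 N from the lever angle and the spring rate.
- **Lever radius:** the handle's distance from my pivot estimate came out at 128.6 mm instead of 130 mm, so that estimate is about 1 mm off.

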